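# Set and lock the air regulator, then open the outlet valve

## Robot

A 7-joint arm with a two-finger parallel gripper is mounted at the origin on a cart in front of the work surface, level with it; the furniture and walls round the work are solid. World frame = base frame: x ahead of the robot, y to its left, z up, the work surface at z = 0. Lengths are in m, angles in rad, forces in N, time in s.
With the tool pointing down it reaches from about 0.425 to 0.925 m from the base axis. Payload 6.8 kg.
Tool frame: the origin (TCP) lies on the mounting face of the last link; the fingertips stand 173 mm ahead of it and the grasp point (between the pads) lies 155 mm ahead of it; z points along the fingers, y is the direction in which the jaws open and shut (so a half turn about z gives the same grasp; the last joint's range is limited). The gripper opens to 85 mm and grips with 20 to 120 N. Pads are 22 mm wide; open, the fingers measure 114 mm over their backs; the gripper's body (76 mm by 85 mm) begins 54 mm behind the grasp point. The pads swing forward as they close: fully open they stand 13 mm farther back than shut.
Start: joints at [1.183, 0.477, 0.022, 1.555, -0.011, 1.109, -0.083], TCP at [0.186, -0.649, 0.405] pointing down, gripper open.
Joint ranges: [-2.96, 2.96], [-0.34, 2.1], [-1.41, 1.46], [0.24, 2.44], [-1.37, 4.51], [0.17, 1.92], [-2.96, 2.96]. Speed limits (rad/s): [2.39, 2.39, 3.14, 3.14, 3.14, 3.14, 3.14].

## Interface

Orientations are given as a unit quaternion [w, x, y, z].
In Python, from station import sensors, read_camera, bot gives the robot as it stands. The module is installed in compiled form; this text tells all that it offers.
- The arm moves only by the tool play_rows, never from a script. Its argument "commands" is a list of rows, each a list of 4 numbers: the shift along the tool's x, y, z in m, then the turn about the tool's z in degrees. A call has 1 to 20 rows; each row shifts and turns the commanded pose from where the row before left it, along the tool's axes as they then stand; what a row does not reach is not made up. A row lasts 1/10 s, in which the tool goes at most 50 mm and 8.59 degrees, less where a joint would pass 70% of its speed; a pose out of reach is approached as far as the arm can. A call with a gripper value outside its range is refused whole. "claw" is the finger opening in m, from 0 to 0.0854, set as the call begins (left out, the last holds). The fingers move at their own pace and stop on an object; "force" is the grip in N (left out, the last holds). Time passes only in rows, so rows that do not move let the fingers close. It gives the time, the measured TCP pose, the force and the opening at its end, in the units of the state.
- sensors.get_obs(): the state, without advancing time (a new reading comes with each control period).
- read_camera(name): name is "side" or "top"; returns a dict with "frame" (400x640x3 uint8, blue, green, red), "depth" (400x640 float32, m along the optical axis (not along the pixel's ray), 0 where there is no reading), "fx", "fy", "cx", "cy" (pixels), "distortion" ([k1, k2, p1, p2, k3] as OpenCV has them; the pictures are not rectified), "rvec" (rotation vector, rad) and "tvec" (3), from world to camera coordinates, as OpenCV has them. Camera axes: x right, y down, z forward; pixel columns grow to the right and rows downward; lengths in m; the calibration is good to about 2 mm. A picture is of the moment at which its call begins.
- bot.hand_in(): hands the job in, once; it reports no verdict.
The state is a dict: "t": time; "q": joint angles; "joint_vel": joint speeds; "joint_torque": joint torques, N m; "eef_pos": TCP position; "tool_rot": TCP orientation; "contact_force": force on the tool from outside, world axes, zero at the start; "torque": the same for the moment, N m; "gripper_width": opening from 0.0 (shut) to 1.0 (fully open).
Only numpy, scipy, OpenCV 4.12 (cv2) and the standard library are available. Lean on these libraries where they do the work, as an engineer would, in place of code of your own. Each camera call takes 0.05 s, during which the arm holds its last target.

## Task

Set the analyser's air supply on the control unit beside it: pull the regulator knob up to unlock it, turn it until the gauge needle points at the mark clipped to the gauge rim (leave the mark where it is), and push the knob fully back down so that it locks. With the pressure set and the knob locked, open the outlet valve all the way by swinging its lever in line with the flow line on the panel. Leave the timer and the label roll where they are.

Things in the scene. Friction and masses are not known exactly. Their poses are not given: they have to be found in the camera images.
- air_unit: Air control unit fixed to the bench: grey box, flat top panel 75 mm up. Origin on the bench below the knob's axis; x runs along the box away from the robot, y to its left. Box x -140..+167, y +-60 mm; pipe ends to x -186/+213, below 50 mm. Valve axis at x = -95 mm; 104 mm gauge at x = +113 mm, leaning toward -x, top 127 mm up. A dark flow line on the panel runs along y = 0.
- knob_centre (a point): Centre of the regulator knob: upright black ribbed round knob, 50 mm across, 36 mm tall, gripped by its sides from above. The point is on its axis, 18 mm below its flat top: 100 mm above the bench with the knob down, 108 mm up. Panel 25.5 mm below it when down.
- knob_lift (a joint): How far the knob is pulled up, m: 0 fully down (locked), 0.008 fully up. Stays where it is left (3 N of friction, no spring). Below about 0.005 a toothed ring inside keeps it from turning; above that it turns.
- regulator_knob (a joint): Turn of the knob, rad, 0 at the start, growing clockwise seen from above (raises the pressure). The ring has 30 teeth: the knob goes down at multiples of 0.2094 rad (12 degrees). Pressed down within 0.07 rad of one it slips in by itself; nearly on a tooth it stops about half way: turn it a little. Locked, its play is 0.04 rad either way. Up: 0.04 N m of friction, stays where it is left.
- gauge_needle (a joint): Gauge needle in rad, 0 at the start, growing clockwise seen on the dial. Geared to the knob: it turns 0.5 rad for each rad of the knob.
- set_mark (a joint): Position of the set mark on the gauge rim, on the same scale as gauge_needle: the needle points at the mark when both values are equal. The mark lies 0.38 to 0.95 rad clockwise of where the needle starts (0.76 to 1.9 rad of the knob). It is not to be moved.
- needle_tip (a point): Tip of the thin black needle on the white dial, 38 mm from the dial's centre; its x axis points along the needle, outward, z out of the dial.
- mark_tip (a point): Inner point of the set mark: a black clip 11 mm wide that sits on the gauge's steel rim with a small pointed tongue over the dial. This point is 38 mm from the dial's centre, at the needle's height, so it meets needle_tip when the pressure is right; x axis outward.
- outlet_valve (a joint): Lever of the outlet valve in rad: 0 shut (lever square across the flow line, pointing to the unit's -y side), 1.571 open (lever along the flow line, pointing to the unit's -x side, toward the robot), both hard stops. It swings clockwise seen from above, level; about 0.12 N m of friction, stays where it is left.
- lever_grip (a point): Middle of the lever's black handle sleeve, 55 mm from the valve axis, 106 mm above the bench (31 mm above the panel). The sleeve is 48 mm long, 15 mm wide and 14 mm tall and ends 75 mm from the axis. This frame's x axis points from the valve axis out along the lever.
- valve_axis (a point): The upright axis of the outlet valve at the lever's height, 95 mm from the knob's axis.
- timer: Bystander: small white kitchen-style lab timer, 44 x 64 mm, 33 mm high, right of and before the unit. Origin at the centre of its underside.
- label_roll: Bystander: roll of white labels lying flat, 74 mm across, 30 mm high, right of the unit. Origin at the centre of its underside.

How it is judged:
By the outcome, as a careful person would: the job done as asked, in the order asked, and still so for the second after the job is handed in, with the robot touching nothing.
It also fails if it takes over 54 s, if anything falls off the work surface, if the arm or the gripper's body presses on something with over 40 N, if the wrist force passes 120 N, or if a joint passes its speed limit or range.

## Working session

There is one attempt and no reset: what is moved stays moved. The work goes in short steps, Python scripts to look and compute and a tool call to move; the robot and the scene stay as the last step left them, time stands still between calls to the robot, and variables do not carry over. Pictures are saved under pics/ and viewed, and the job is handed in when it is done.

Besides the shell and the picture viewer there is one more tool, called after "Request:" by a JSON object that holds its "fn" and its "kwargs". play_rows: Moves the arm, as the interface text tells. Its arguments: {"type":"object","properties":{"commands":{"type":"array"},"claw":{"type":"number"},"force":{"type":"number"}},"required":["commands"]}

```bash
mkdir -p pics; ls
python3 - <<'E'
from station import sensors, read_camera, bot
import cv2,numpy as np
o=sensors.get_obs()
for k,v in o.items(): print(k,np.round(v,4))
for n in("side","top"):
    c=read_camera(n)
    cv2.imwrite(f"pics/{n}0.png",c["frame"])
    R=cv2.Rodrigues(np.array(c["rvec"]))[0]
    print(n,c["fx"],c["fy"],c["cx"],c["cy"],c["distortion"],"campos",-R.T@np.ravel(c["tvec"]))
    print(R)
    np.savez(f"{n}0.npz",**{k:np.array(v) for k,v in c.items()})
E
```

```text
pics
t 0.0
q [ 1.1829  0.4778  0.0224  1.5564 -0.0115  1.1093 -0.0831]
joint_vel [-0.0007  0.0013  0.0002  0.0004 -0.0003  0.0008 -0.001 ]
joint_torque [ 8.00000e-04 -5.96463e+01  1.60860e+00 -2.81201e+01  1.26000e-02
  9.40000e-03  0.00000e+00]
eef_pos [ 0.1863 -0.6485  0.4037]
tool_rot [-9.000e-04  9.902e-01  1.395e-01 -2.000e-04]
contact_force [ 1.1113 -0.135  -0.265 ]
torque [ 0.0505 -0.0015 -0.0393]
gripper_width 0.9992
side 513.1625765177488 513.1625765177488 318.1834722325777 195.65167678241963 [-0.12200304  0.          0.          0.          0.        ] campos [ 0.3797794  -1.13366219  0.7847432 ]
[[ 0.9898172  -0.14079775  0.02092614]
 [-0.07738088 -0.65562669 -0.75110974]
 [ 0.1194743   0.74184206 -0.65984562]]
top 442.4896317220688 442.4896317220688 323.78230841923545 202.38575436219244 [-0.00974887  0.          0.          0.          0.        ] campos [ 0.4498806  -0.35406791  0.96210126]
[[ 0.02128039 -0.99974823 -0.00711467]
 [-0.99789947 -0.02080444 -0.06134998]
 [ 0.06118652  0.00840528 -0.99809096]]
```

View pics/side0.png

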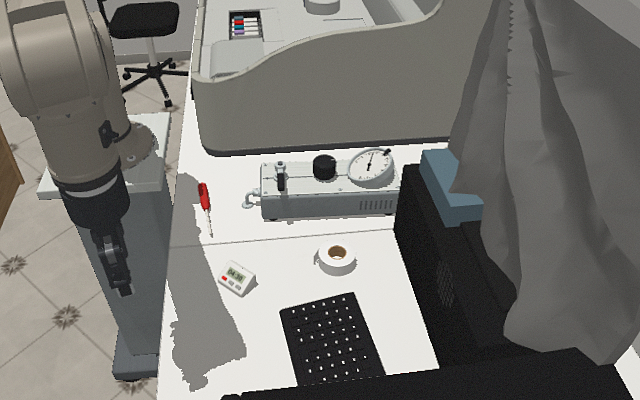

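View pics/top0.png

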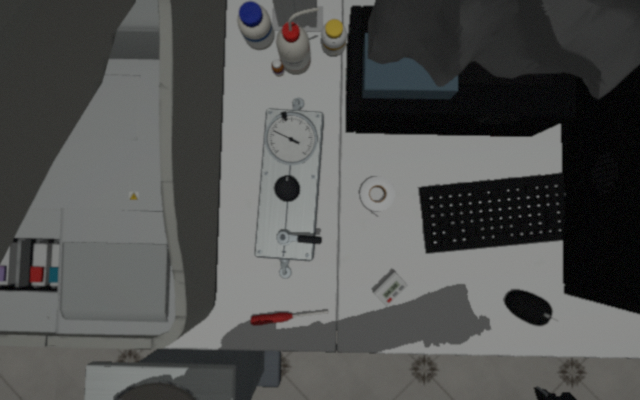

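The side view shows the unit at about px (330,180), with the knob at (324,167) and the gauge at (371,166). In the top view the knob is at (287,188), the lever at (283..320,238) and the gauge at (291,137). Next I'll enlarge these areas.

```bash
cat > h.py <<'E'
import numpy as np,cv2
def load(n): return dict(np.load(n))
def RT(c): return cv2.Rodrigues(np.array(c["rvec"],float))[0],np.ravel(c["tvec"]).astype(float)
def K(c): return np.array([[c["fx"],0,c["cx"]],[0,c["fy"],c["cy"]],[0,0,1]],float)
def ray(c,uv):
    R,t=RT(c); p=cv2.undistortPoints(np.array([[uv]],float),K(c),np.array(c["distortion"],float))[0,0]
    d=R.T@np.array([p[0],p[1],1.]); return -R.T@t,d
def onz(c,uv,z):
    o,d=ray(c,uv); return o+d*(z-o[2])/d[2]
def onplane(c,uv,p0,n):
    o,d=ray(c,uv); return o+d*(np.dot(p0-o,n)/np.dot(d,n))
def proj(c,P):
    R,t=RT(c); return cv2.projectPoints(np.array(P,float).reshape(-1,1,3),cv2.Rodrigues(R)[0],t,K(c),np.array(c["distortion"],float))[0].reshape(-1,2)
def crop(c,x0,y0,w,h,s,name):
    im=cv2.resize(c["frame"][y0:y0+h,x0:x0+w],None,fx=s,fy=s,interpolation=cv2.INTER_CUBIC)
    cv2.imwrite(name,im)
E
python3 - <<'E'
from h import *
t=load("top0.npz");s=load("side0.npz")
crop(t,245,90,90,200,3,"pics/a.png");crop(s,240,130,180,100,4,"pics/b.png")
crop(t,255,100,80,75,7,"pics/c.png")
g=cv2.cvtColor(t["frame"],cv2.COLOR_BGR2GRAY)
# knob blob
m=(g[160:215,265:310]<45).astype(np.uint8)
n,l,st,ce=cv2.connectedComponentsWithStats(m); 
for i in range(1,n): print("top dark",st[i]+np.array([265,160,0,0,0]),ce[i]+[265,160])
g=cv2.cvtColor(s["frame"],cv2.COLOR_BGR2GRAY)
m=(g[145:195,300:345]<60).astype(np.uint8)
n,l,st,ce=cv2.connectedComponentsWithStats(m); 
for i in range(1,n): 
  if st[i,4]>20: print("side dark",st[i]+np.array([300,145,0,0,0]),ce[i]+[300,145])
E
```

```text
top dark [275 176  24  25 458] [286.73580786 188.41484716]
side dark [300 145  45   7 213] [320.48356808 147.4084507 ]
side dark [313 155  23  25 475] [323.68421053 167.25894737]
```

View pics/a.png

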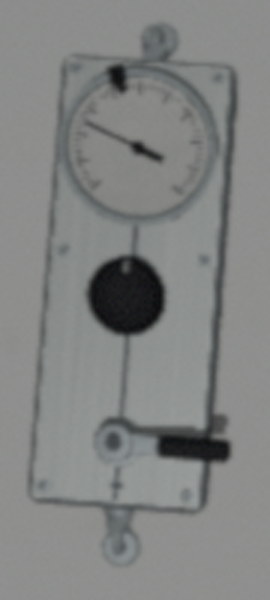

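View pics/b.png

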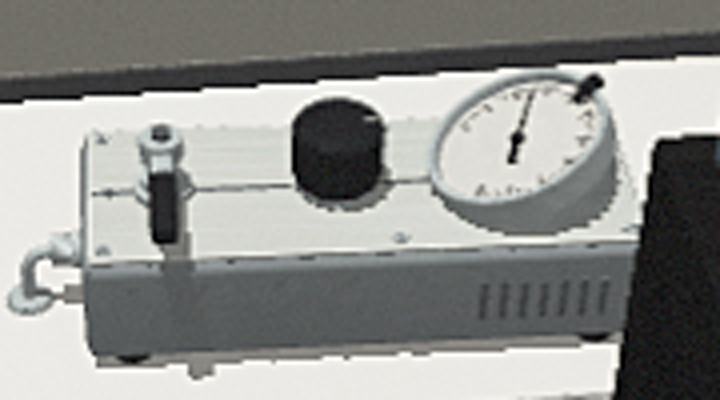

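View pics/c.png

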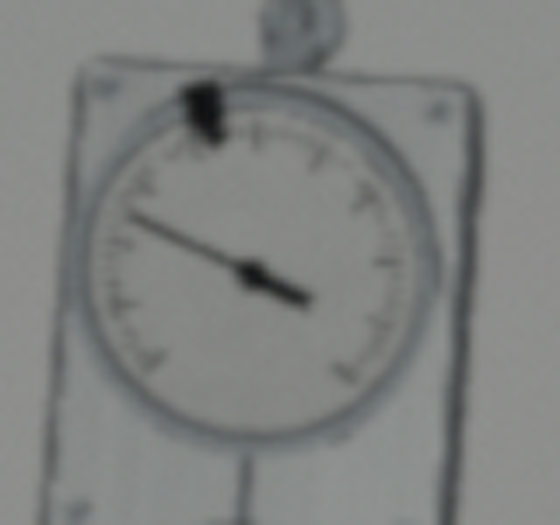

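The top crop shows the needle pivot at about px (291,139), its tip at (273.5,130.5) and the mark's tongue at (286,120). In crop a, the panel corners are at (65,57), (235,67), (30,500) and (203,512). Next I'll fit the unit's pose and the dial plane from depth.

Run:
```python
from h import *
t=load("top0.npz");s=load("side0.npz")
kt=onz(t,(286.7,188.4),.112);print("knob top cam",kt)
ks=onz(s,(323.9,161),.118);print("knob side cam approx",ks)
C=[onz(t,(245+a/3,90+b/3),.075) for a,b in((65,57),(235,67),(203,512),(30,500))]
for c in C: print(np.round(c,4))
C=np.array(C)
print("len",np.linalg.norm(C[0]-C[3]),np.linalg.norm(C[1]-C[2]),"wid",np.linalg.norm(C[0]-C[1]),np.linalg.norm(C[3]-C[2]))
d=C[0]+C[1]-C[2]-C[3];print("yaw",np.degrees(np.arctan2(d[1],d[0])))
# flow line / edges
for p in((283,238),): print("valve",onz(t,p,.11))
# dial plane from depth for both
for n,c,(u,v),r in(("top",t,(291,138),17),("side",s,(369,166),13)):
    yy,xx=np.mgrid[v-r:v+r+1,u-r:u+r+1]; k=(yy-v)**2+(xx-u)**2<r*r
    P=[]
    for x,y in zip(xx[k],yy[k]):
        z=c["depth"][y,x]
        if z<=0: continue
        o,dd=ray(c,(x,y)); P.append(o+dd*z)
    P=np.array(P);m=np.median(P,0);Q=P-P.mean(0)
    nn=np.linalg.svd(Q)[2][2]; nn*=np.sign(nn[2]);res=Q@nn
    kk=abs(res)<.004;Q2=P[kk]-P[kk].mean(0);nn=np.linalg.svd(Q2)[2][2]; nn*=np.sign(nn[2])
    print(n,len(P),kk.sum(),"c",P[kk].mean(0),"n",nn,"tilt",np.degrees(np.arccos(nn[2])),"az",np.degrees(np.arctan2(nn[1],nn[0])),"rms",(Q2@nn).std())
```

```text
knob top cam [ 0.5275391 -0.2747818  0.112    ]
knob side cam approx [ 0.52841765 -0.27451067  0.118     ]
[ 0.6925 -0.2262  0.075 ]
[ 0.6878 -0.3418  0.075 ]
[ 0.3874 -0.3269  0.075 ]
[ 0.3928 -0.2116  0.075 ]
len 0.2999947459391191 0.30072224658457986 wid 0.11572134633931037 0.11544226126181686
yaw -2.80504734788125
valve [ 0.4319406  -0.27000623  0.11      ]
top 885 864 c [ 0.62824303 -0.27957249  0.10037943] n [-0.41037164  0.01855198  0.91172964] tilt 24.25451965730301 az 177.4115487439031 rms 0.0014875753823157846
side 511 494 c [ 0.62644931 -0.2817029   0.10208801] n [-0.40903684  0.02813407  0.91208406] tilt 24.205038957261078 az 176.06532125957756 rms 0.0014300074463306873
```

Run:
```python
from h import *
t=load("top0.npz");s=load("side0.npz")
for n,c,x0,y0 in(("t",t,262,108),("s",s,342,142)):
    crop(c,x0,y0,60,56,10,f"pics/z{n}.png")
    im=cv2.imread(f"pics/z{n}.png"); im=cv2.convertScaleAbs(im,alpha=1.8 if n=="t" else 1); 
    for k in range(0,60,10): cv2.putText(im,str(x0+k),(k*10,10),0,.35,(0,0,255));cv2.putText(im,str(y0+k),(0,k*10+5),0,.35,(0,0,255))
    cv2.imwrite(f"pics/z{n}.png",im)
```

```text
(no output)
```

View pics/zt.png

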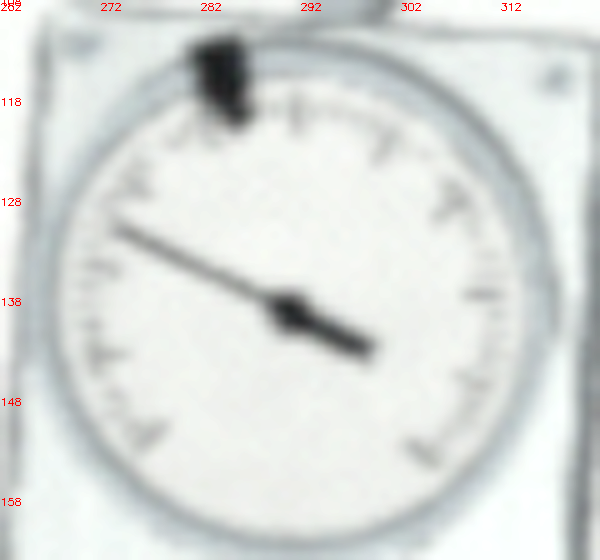

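View pics/zs.png

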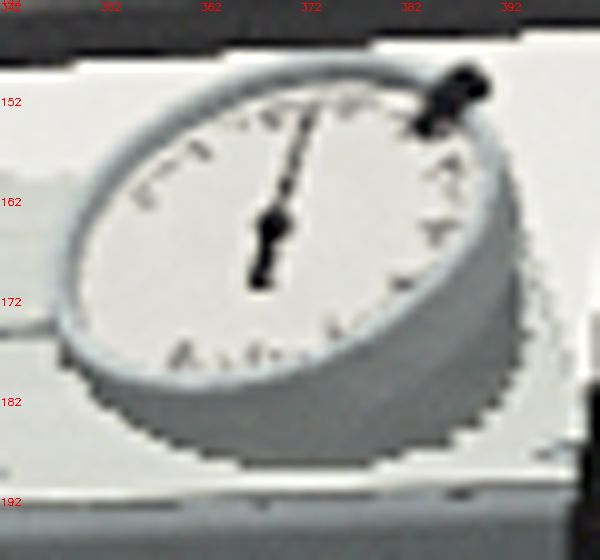

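```bash
cat > gauge.py <<'E'
from h import *
def frame(c,piv,h=0.0,n=np.array([-.41,.0205,.912])):
    n=n/np.linalg.norm(n)
    p0=np.array([.6275,-.2805,.101])+n*h
    ex=np.cross(n,[0,0,1]); ex/=np.linalg.norm(ex) # some horizontal axis
    up=np.cross(ex,n); up=up if up[2]>0 else -up
    right=np.cross(up,n)
    P=onplane(c,piv,p0,n)
    return p0,n,up,right,P
def ang(c,piv,q,h=0.0):
    p0,n,up,right,P=frame(c,piv,h)
    d=onplane(c,q,p0,n)-P
    return np.degrees(np.arctan2(d@right,d@up)),np.linalg.norm(d),P
E
python3 - <<'E'
from gauge import *
t=load("top0.npz");s=load("side0.npz")
A={"t":(t,(290.55,138.85),(273.25,130.35),(285.55,120.05)),"s":(s,(368.75,164.15),(372.85,151.85),(383.25,154.75))}
for h in(0,.003):
  for k,(c,p,a,b) in A.items():
    x=ang(c,p,a,h);y=ang(c,p,b,h);print(h,k,"needle",x[0],x[1],"mark",y[0],y[1],"piv",x[2],"diff rad",np.radians(y[0]-x[0]))
def tri(a,b):
    o1,d1=ray(t,a);o2,d2=ray(s,b)
    M=np.stack([d1,-d2],1);x=np.linalg.lstsq(M,o2-o1,rcond=None)[0]
    p,q=o1+d1*x[0],o2+d2*x[1];return (p+q)/2,np.linalg.norm(p-q)
for i in(1,2,3): print(tri(A["t"][i],A["s"][i]))
P,N,Mk=[tri(A["t"][i],A["s"][i])[0] for i in(1,2,3)]
p0,n,up,right,_=frame(t,A["t"][1])
for q in(N,Mk): d=q-P;print(np.degrees(np.arctan2(d@right,d@up)),np.linalg.norm(d),d@n)
E
```

```text
0 t needle -67.19473885737122 0.037461890764762494 mark -16.899032384241533 0.03797347439763726 piv [ 0.62667952 -0.27870191  0.10059073] diff rad 0.8778256775727379
0 s needle -65.55055085572076 0.03882862125554326 mark -18.844195787581864 0.03827318170725978 piv [ 0.62787403 -0.27482555  0.1010406 ] diff rad 0.8151796775445641
0.003 t needle -67.1947388573713 0.03733067987185195 mark -16.899032384241565 0.03784047167457884 piv [ 0.62606028 -0.27896589  0.10360818] diff rad 0.8778256775727389
0.003 s needle -65.55055085572101 0.038663989943212775 mark -18.844195787581786 0.03811090542940643 piv [ 0.62682212 -0.27846697  0.10393946] diff rad 0.8151796775445701
(array([ 0.62627256, -0.27907704,  0.10439421]), np.float64(0.0007383645723516402))
(array([ 0.64159052, -0.24563753,  0.11161133]), np.float64(0.002160158155194462))
(array([ 0.65938498, -0.26983715,  0.12027028]), np.float64(0.0004866906329248358))
-65.74846739958244 0.03748236158687835 0.0009870261804648453
-16.708158108686177 0.037866305513774075 0.001092154112722285
```

The needle-to-mark gap is 0.82–0.88 rad, about 0.84–0.86 by triangulation. That makes 8 teeth (96° of knob, 0.838 rad of needle). The knob is at (0.527, -0.275) and the unit's yaw is -2.8°. The valve (95.6 mm from the knob), the panel centre and the gauge all agree with that. I'll turn the jaws in place to a yaw of about 45°, then go over the knob.

Request:
{"fn": "play_rows", "kwargs": {"commands": [[0,0,0,-7],[0,0,0,-7],[0,0,0,-7],[0,0,0,-7],[0,0,0,-7],[0,0,0,-7],[0,0,0,-7],[0,0,0,-7],[0,0,0,-7],[0,0,0,-7],[0,0,0,-7],[0,0,0,-7],[0,0,0,-7],[0,0,0,-7],[0,0,0,-7],[0,0,0,-7],[0,0,0,-7]], "claw": 0.066, "force": 50}}

```text
t: 1.8
eef_pos: [0.1863, -0.6486, 0.4041]
tool_rot: [-0.0, 0.38, 0.925, 0.0]
contact_force: [1.2, 0.1, -0.6]
gripper_width: 0.774
```

```bash
cat > to.py <<'E'
import sys
from station import sensors
import numpy as np
from scipy.spatial.transform import Rotation as R
def st():
    o=sensors.get_obs();w,x,y,z=o["tool_rot"];return o,R.from_quat([x,y,z,w])
def show(target=None):
    o,r=st();m=r.as_matrix();p=np.array(o["eef_pos"])
    print("t",round(float(o["t"]),2),"q",np.round(o["q"],3),"pos",np.round(p,4),"z",np.round(m[:,2],3),"yawx",round(np.degrees(np.arctan2(m[1,0],m[0,0])),2),"yawy",round(np.degrees(np.arctan2(m[1,1],m[0,1])),2),"F",np.round(o["contact_force"],1),"M",np.round(o["torque"],2),"w",round(float(o["gripper_width"])*85.4,1))
    if target is not None: print("tool shift",np.round(m.T@(np.array(target)-p),4))
if __name__=="__main__":
    show([float(a) for a in sys.argv[1:4]] if len(sys.argv)>3 else None)
E
python3 to.py .527 -.275 .40
```

```text
t 1.8 q [ 1.488  0.512 -0.418  1.532  0.22   1.146  1.817] pos [ 0.1863 -0.6486  0.4041] z [-0.     0.001 -1.   ] yawx 135.31 yawy 45.31 F [ 1.2  0.1 -0.6] M [-0.    0.04 -0.06] w 66.1
tool shift [0.0205 0.5053 0.0043]
```

Request:
{"fn": "play_rows", "kwargs": {"commands": [[0.001,0.028,0,0],[0.001,0.028,0,0],[0.001,0.028,0,0],[0.001,0.028,0,0],[0.001,0.028,0,0],[0.001,0.028,0,0],[0.001,0.028,0,0],[0.001,0.028,0,0],[0.001,0.028,0,0],[0.001,0.028,0,0],[0.001,0.028,0,0],[0.001,0.028,0,0],[0.001,0.028,0,0],[0.001,0.028,0,0],[0.001,0.028,0,0],[0.001,0.028,0,0],[0.001,0.028,0,0],[0.003,0.028,0,0],[0,0,0,0]]}}

```text
t: 3.7
eef_pos: [0.5308, -0.2737, 0.4047]
tool_rot: [0.0, 0.379, 0.925, 0.001]
contact_force: [0.5, 1.5, -0.2]
gripper_width: 0.778
```

```bash
python3 to.py .527 -.275 .253
python3 - <<'E'
from station import read_camera
import cv2,numpy as np
for n in("side",):
    c=read_camera(n); np.savez(f"{n}1.npz",**{k:np.array(v) for k,v in c.items()}); cv2.imwrite(f"pics/{n}1.png",c["frame"])
E
```

```text
t 3.7 q [ 0.823  0.411 -0.588  1.717  0.25   1.089  0.949] pos [ 0.5308 -0.2737  0.4047] z [ 0.001  0.003 -1.   ] yawx 135.41 yawy 45.41 F [ 0.5  1.5 -0.2] M [-0.    0.    0.03] w 66.4
tool shift [ 0.0017 -0.004   0.1516]
```

View pics/side1.png

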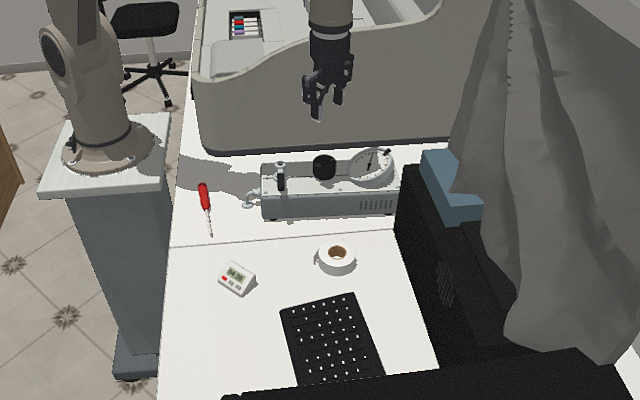

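The side view shows the open gripper above the unit, centred at about px (328,105), with nothing in the way. I'll go down part way, then check the alignment.

Request:
{"fn": "play_rows", "kwargs": {"commands": [[0,0,0.02,0],[0,0,0.02,0],[0,0,0.02,0],[0,0,0.02,0],[0,0,0.01,0],[0,0,0,0],[0,0,0,0],[0,0,0,0]]}}

```text
t: 4.55
eef_pos: [0.5288, -0.2784, 0.3158]
tool_rot: [0.001, 0.383, 0.924, -0.0]
contact_force: [-0.2, -0.5, -0.4]
gripper_width: 0.774
```

```bash
python3 to.py .527 -.275 .253
python3 - <<'E'
from station import read_camera
from h import *
im=[]
for n in("side","top"):
    c=read_camera(n); np.savez(f"{n}2.npz",**{k:np.array(v) for k,v in c.items()})
    u,v=(320,140) if n=="side" else (287,188)
    f=c["frame"][v-60:v+60,u-60:u+60]
    if n=="top": f=cv2.convertScaleAbs(f,alpha=1.8)
    im.append(cv2.resize(f,None,fx=3.3,fy=3.3,interpolation=cv2.INTER_CUBIC))
cv2.imwrite("pics/d2.png",np.hstack(im))
E
```

```text
t 4.55 q [ 0.796  0.506 -0.551  1.799  0.323  0.925  0.891] pos [ 0.5288 -0.2784  0.3158] z [ 0.002 -0.001 -1.   ] yawx 135.01 yawy 45.01 F [-0.2 -0.5 -0.4] M [ 0.03 -0.01  0.02] w 66.1
tool shift [0.0038 0.0011 0.0628]
```

View pics/d2.png

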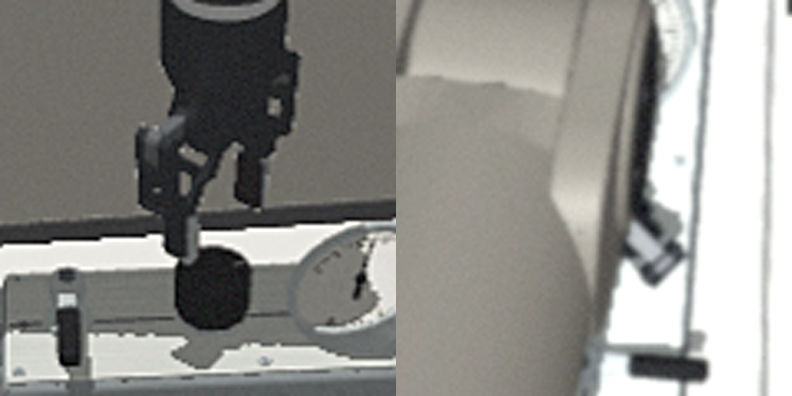

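Side crop: the jaws are open just above the knob (crop px (212,288)). The top view is mostly blocked by the wrist. I'll let the arm settle and read it again.

Request:
{"fn": "play_rows", "kwargs": {"commands": [[0,0,0.005,0],[0,0,0,0],[0,0,0,0],[0,0,0,0]]}}

```text
t: 5.05
eef_pos: [0.5285, -0.278, 0.3097]
tool_rot: [-0.0, 0.382, 0.924, 0.0]
contact_force: [-0.5, -0.4, 0.3]
gripper_width: 0.775
```

```bash
python3 to.py .527 -.275 .253
```

```text
t 5.05 q [ 0.794  0.513 -0.548  1.804  0.328  0.916  0.887] pos [ 0.5285 -0.278   0.3097] z [-0.  0. -1.] yawx 135.04 yawy 45.04 F [-0.5 -0.4  0.3] M [-0.01  0.02  0.07] w 66.2
tool shift [0.0032 0.0011 0.0567]
```

Request:
{"fn": "play_rows", "kwargs": {"commands": [[0.003,0.001,0.005,0],[0,0,0.01,0],[0,0,0.01,0],[0,0,0.01,0],[0,0,0.01,0],[0,0,0.01,0],[0,0,0.001,0],[0,0,0,0],[0,0,0,0],[0,0,0,0]]}}

```text
t: 6.05
eef_pos: [0.5273, -0.2753, 0.2543]
tool_rot: [0.001, 0.382, 0.924, -0.0]
contact_force: [-0.2, 0.3, 0.6]
gripper_width: 0.773
```

```bash
python3 to.py .527 -.275 .253
python3 - <<'E'
from station import read_camera
from h import *
c=read_camera("side"); crop(c,250,90,160,120,5,"pics/e.png")
E
```

```text
t 6.05 q [ 0.765  0.58  -0.516  1.845  0.381  0.815  0.84 ] pos [ 0.5273 -0.2753  0.2543] z [ 0.001 -0.    -1.   ] yawx 135.03 yawy 45.03 F [-0.2  0.3  0.6] M [0.05 0.06 0.01] w 66.0
tool shift [ 0.0004 -0.      0.0013]
```

View pics/e.png

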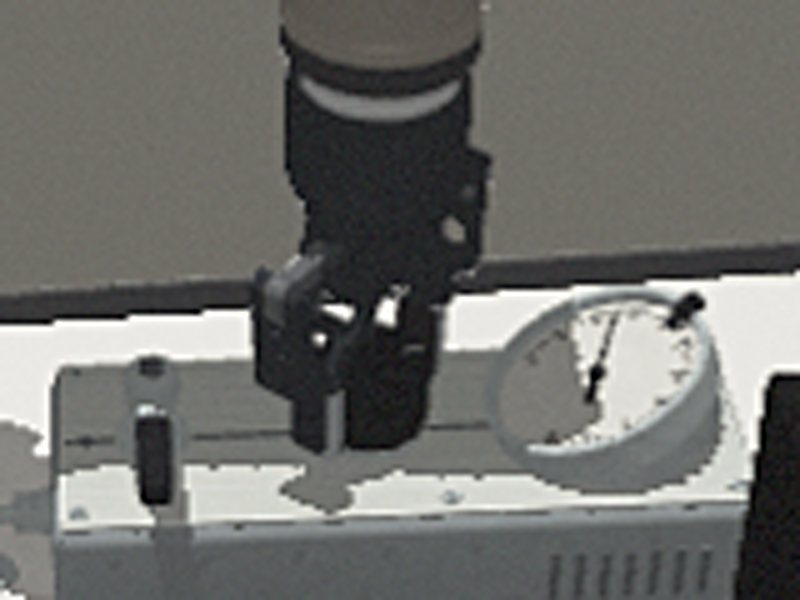

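The fingers straddle the knob (crop px 300–430, 400), clear of the gauge and panel. The side camera still sees the gauge. I'll close on the knob.

Request:
{"fn": "play_rows", "kwargs": {"commands": [[0,0,0,0],[0,0,0,0],[0,0,0,0],[0,0,0,0],[0,0,0,0],[0,0,0,0]], "claw": 0.03, "force": 60}}

```text
t: 6.7
eef_pos: [0.5282, -0.2744, 0.2549]
tool_rot: [0.001, 0.382, 0.924, 0.001]
contact_force: [0.2, 3.4, 5.7]
gripper_width: 0.572
```

```bash
python3 to.py .527 -.275 .253
```

```text
t 6.7 q [ 0.764  0.58  -0.518  1.844  0.38   0.814  0.84 ] pos [ 0.5282 -0.2744  0.2549] z [ 0.003  0.    -1.   ] yawx 135.08 yawy 45.08 F [0.2 3.4 5.7] M [ 0.66 -0.19 -0.07] w 48.9
tool shift [ 0.0004 -0.0013  0.0019]
```

The jaws hold the knob at 48.9 mm. Their self-centring moved the tool about 1.3 mm along +y, so I'll follow that and lift.

Request:
{"fn": "play_rows", "kwargs": {"commands": [[0,0.001,-0.001,0],[0,0,-0.002,0],[0,0,-0.002,0],[0,0,-0.002,0],[0,0,-0.002,0],[0,0,-0.001,0],[0,0,0,0],[0,0,0,0]]}}

```text
t: 7.5
eef_pos: [0.5282, -0.2744, 0.2632]
tool_rot: [0.001, 0.382, 0.924, 0.001]
contact_force: [6.9, 0.3, -8.9]
gripper_width: 0.574
```

```bash
python3 to.py .527 -.275 .253
```

```text
t 7.5 q [ 0.768  0.569 -0.523  1.839  0.371  0.83   0.846] pos [ 0.5282 -0.2744  0.2632] z [ 0.002  0.001 -1.   ] yawx 135.05 yawy 45.05 F [ 6.9  0.3 -8.9] M [ 0.16 -1.57 -0.01] w 49.0
tool shift [ 0.0004 -0.0014  0.0102]
```

It rose 8.3 mm and now pulls 9 N against the stop, so the knob is up. I'll turn it clockwise.

Request:
{"fn": "play_rows", "kwargs": {"commands": [[0,0,0,4],[0,0,0,4],[0,0,0,4],[0,0,0,4],[0,0,0,4],[0,0,0,4],[0,0,0,4],[0,0,0,4],[0,0,0,4],[0,0,0,4],[0,0,0,0],[0,0,0,0]]}}

```text
t: 8.7
eef_pos: [0.5284, -0.2743, 0.2632]
tool_rot: [0.0, 0.675, 0.738, 0.001]
contact_force: [7.1, 0.0, -9.7]
gripper_width: 0.573
```

```bash
python3 to.py .5282 -.2744 .2632;  python3 - <<'E'
from station import read_camera
from h import *
c=read_camera("side"); crop(c,342,142,60,56,10,"pics/f.png")
E
```

```text
t 8.7 q [ 0.645  0.539 -0.356  1.848  0.251  0.797  0.247] pos [ 0.5284 -0.2743  0.2632] z [ 0.002  0.    -1.   ] yawx 95.05 yawy 5.05 F [ 7.1  0.  -9.7] M [-0.01 -1.66 -0.05] w 48.9
tool shift [-0.0001 -0.0002 -0.    ]
```

View pics/f.png

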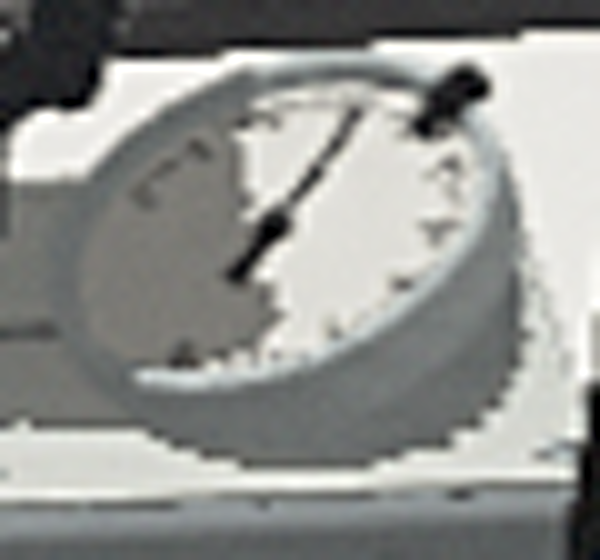

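The needle moved with the knob (tip at crop px (357,108), mark tongue at (417,132)). I'll turn the remaining 56°.

Request:
{"fn": "play_rows", "kwargs": {"commands": [[0,0,0,4],[0,0,0,4],[0,0,0,4],[0,0,0,4],[0,0,0,4],[0,0,0,4],[0,0,0,4],[0,0,0,4],[0,0,0,4],[0,0,0,4],[0,0,0,4],[0,0,0,4],[0,0,0,4],[0,0,0,4],[0,0,0,0],[0,0,0,0]]}}

```text
t: 10.35
eef_pos: [0.5285, -0.2743, 0.2632]
tool_rot: [0.0, 0.942, 0.334, 0.001]
contact_force: [7.1, -0.9, -9.6]
gripper_width: 0.573
```

```bash
python3 to.py .5282 -.2744 .2632;  python3 - <<'E'
from station import read_camera
from h import *
c=read_camera("side"); crop(c,342,142,60,56,10,"pics/g.png");np.savez("side3.npz",**{k:np.array(v) for k,v in c.items()})
E
```

```text
t 10.35 q [ 0.464  0.517 -0.118  1.861  0.083  0.767 -0.587] pos [ 0.5285 -0.2743  0.2632] z [ 0.002 -0.    -1.   ] yawx 39.05 yawy -50.95 F [ 7.1 -0.9 -9.6] M [-0.19 -1.69 -0.06] w 48.9
tool shift [-0.0003 -0.0001 -0.    ]
```

View pics/g.png

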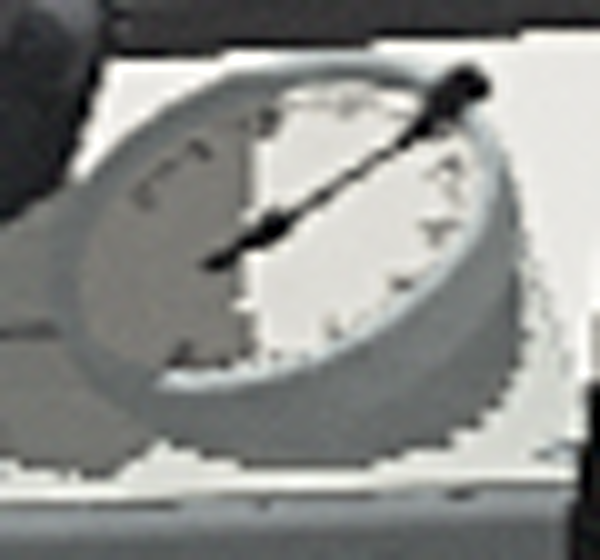

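The needle's line now runs from the pivot (272,226) into the mark's tongue (417,132), so 8 teeth is right. I'll push the knob down.

Request:
{"fn": "play_rows", "kwargs": {"commands": [[0,0,0.002,0],[0,0,0.002,0],[0,0,0.002,0],[0,0,0.002,0],[0,0,0.002,0],[0,0,0.001,0],[0,0,0,0],[0,0,0,0]]}}

```text
t: 11.2
eef_pos: [0.5285, -0.2743, 0.2548]
tool_rot: [0.001, 0.943, 0.334, 0.001]
contact_force: [0.9, 3.6, 15.3]
gripper_width: 0.567
```

```bash
python3 to.py .5282 -.2744 .2549
```

```text
t 11.2 q [ 0.463  0.528 -0.117  1.865  0.086  0.751 -0.59 ] pos [ 0.5285 -0.2743  0.2548] z [ 0.002 -0.    -1.   ] yawx 39.05 yawy -50.95 F [ 0.9  3.6 15.3] M [ 0.74 -0.12 -0.03] w 48.4
tool shift [-0.0003 -0.0001 -0.0001]
```

It's back at the down height (0.2548, against 0.2549 before the lift) and presses 15 N on the stop. I'll press a little more, release, and rise.

Request:
{"fn": "play_rows", "kwargs": {"commands": [[0,0,0.001,0],[0,0,0,0],[0,0,0,0]]}}

```text
t: 11.5
eef_pos: [0.5286, -0.2743, 0.2547]
tool_rot: [0.001, 0.943, 0.334, 0.001]
contact_force: [-2.1, 4.6, 22.9]
gripper_width: 0.575
```

Request:
{"fn": "play_rows", "kwargs": {"commands": [[0,0,-0.001,0],[0,0,0,0],[0,0,0,0],[0,0,0,0],[0,0,0,0]], "claw": 0.068}}

```text
t: 12.0
eef_pos: [0.5274, -0.2746, 0.2522]
tool_rot: [-0.0, 0.943, 0.334, -0.001]
contact_force: [0.8, -0.6, 0.2]
gripper_width: 0.795
```

```bash
python3 to.py .5282 -.2744 .2549;  python3 - <<'E'
from station import read_camera
from h import *
c=read_camera("side"); crop(c,250,100,160,110,5,"pics/i.png")
E
```

```text
t 12.0 q [ 0.464  0.531 -0.116  1.867  0.086  0.749 -0.59 ] pos [ 0.5274 -0.2746  0.2522] z [-0.001  0.    -1.   ] yawx 39.02 yawy -50.98 F [ 0.8 -0.6  0.2] M [ 0.01  0.   -0.  ] w 67.9
tool shift [ 0.0008  0.0003 -0.0027]
```

View pics/i.png

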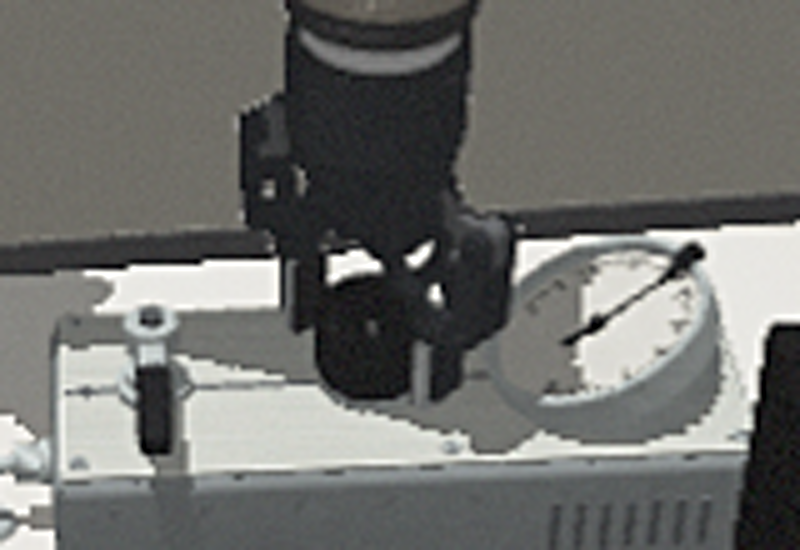

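The fingers are off with no contact force, and the needle stays on the mark (line to crop px (695,255)). I'll rise, turn the jaws -48°, then move over the lever.

Request:
{"fn": "play_rows", "kwargs": {"commands": [[0,0,-0.005,0],[0,0,-0.015,0],[0,0,-0.02,0],[0,0,-0.02,0],[0,0,-0.02,0],[0,0,-0.02,-8],[0,0,0,-8],[0,0,0,-8],[0,0,0,-8],[0,0,0,-8],[0,0,0,-8],[0,0,0,0],[0,0,0,0]]}}

```text
t: 13.35
eef_pos: [0.5277, -0.2747, 0.3536]
tool_rot: [0.0, 0.727, 0.687, 0.0]
contact_force: [-0.0, 0.1, 0.2]
gripper_width: 0.799
```

```bash
python3 to.py .4307 -.3246 .352;  python3 - <<'E'
from station import read_camera
from h import *
c=read_camera("side"); crop(c,250,100,160,110,5,"pics/j.png"); np.savez("side4.npz",**{k:np.array(v) for k,v in c.items()})
c=read_camera("top"); cv2.imwrite("pics/jt.png",cv2.convertScaleAbs(c["frame"],alpha=1.6)); 
E
```

```text
t 13.35 q [ 0.609  0.417 -0.302  1.787  0.148  0.958  0.19 ] pos [ 0.5277 -0.2747  0.3536] z [ 0.001 -0.    -1.   ] yawx 86.81 yawy -3.19 F [-0.   0.1  0.2] M [-0.01 -0.   -0.02] w 68.2
tool shift [-0.0553 -0.0941  0.0015]
```

View pics/j.png

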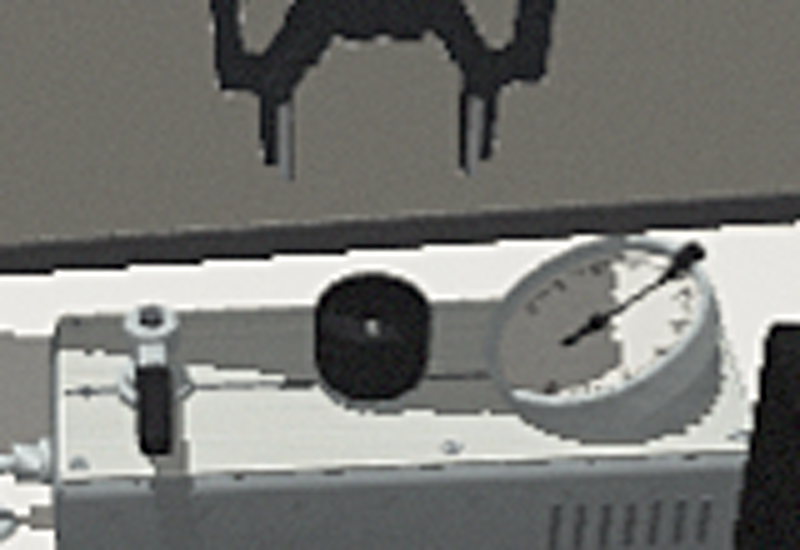

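View pics/jt.png

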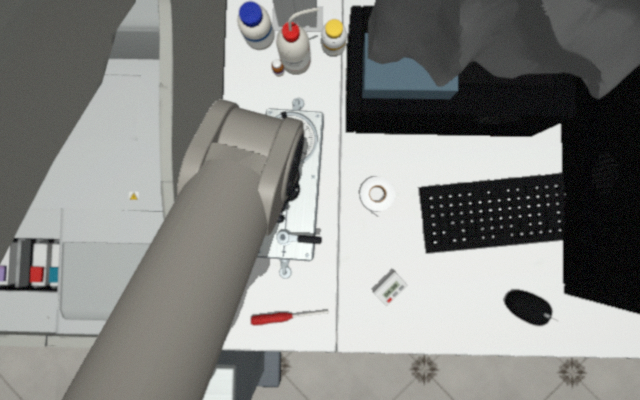

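The knob is down (rows 154–180, as at the start) and the needle is on the mark. The timer and roll haven't moved. I'll check the lever grip position against the first pictures, and the knob height.

Run:
```python
from h import *
t=load("top0.npz")
g=cv2.cvtColor(t["frame"],cv2.COLOR_BGR2GRAY)
m=(g[228:252,288:328]<50).astype(np.uint8)
n,l,st,ce=cv2.connectedComponentsWithStats(m)
for i in range(1,n):
  if st[i,4]>30: print(st[i]+np.array([288,228,0,0,0]),ce[i]+[288,228],onz(t,ce[i]+[288,228],.11))
for f in("side0.npz","side4.npz"):
  s=load(f);g=cv2.cvtColor(s["frame"],cv2.COLOR_BGR2GRAY)
  m=(g[152:190,305:345]<60).astype(np.uint8)
  n,l,st,ce=cv2.connectedComponentsWithStats(m); i=1+st[1:,4].argmax();print(f,st[i],ce[i])
```

```text
[298 235  23   9 151] [308.76821192 238.67549669] [ 0.4317131  -0.31955166  0.11      ]
side0.npz [  8   3  23  25 475] [18.68421053 15.25894737]
side4.npz [  8   3  23  25 485] [18.94845361 15.08865979]
```

Request:
{"fn": "play_rows", "kwargs": {"commands": [[-0.011,-0.019,0,0],[-0.011,-0.019,0,0],[-0.011,-0.019,0,0],[-0.011,-0.019,0,0],[-0.011,-0.018,0,0],[0,0,0.01,0],[0,0,0.01,0],[0,0,0.01,0],[0,0,0,0],[0,0,0,0],[0,0,0,0]], "claw": 0.034}}

```text
t: 14.55
eef_pos: [0.4316, -0.3243, 0.3229]
tool_rot: [0.0, 0.725, 0.689, 0.0]
contact_force: [-0.5, -1.1, -0.6]
gripper_width: 0.398
```

```bash
python3 to.py .4307 -.3246 .259;  python3 - <<'E'
from station import read_camera
from h import *
c=read_camera("side"); crop(c,230,110,130,110,6,"pics/k.png")
E
```

```text
t 14.55 q [ 0.759  0.369 -0.282  1.942  0.134  0.847  0.355] pos [ 0.4316 -0.3243  0.3229] z [ 0. -0. -1.] yawx 87.07 yawy -2.93 F [-0.5 -1.1 -0.6] M [ 0.   -0.05  0.01] w 34.0
tool shift [-0.0003 -0.0009  0.0639]
```

View pics/k.png

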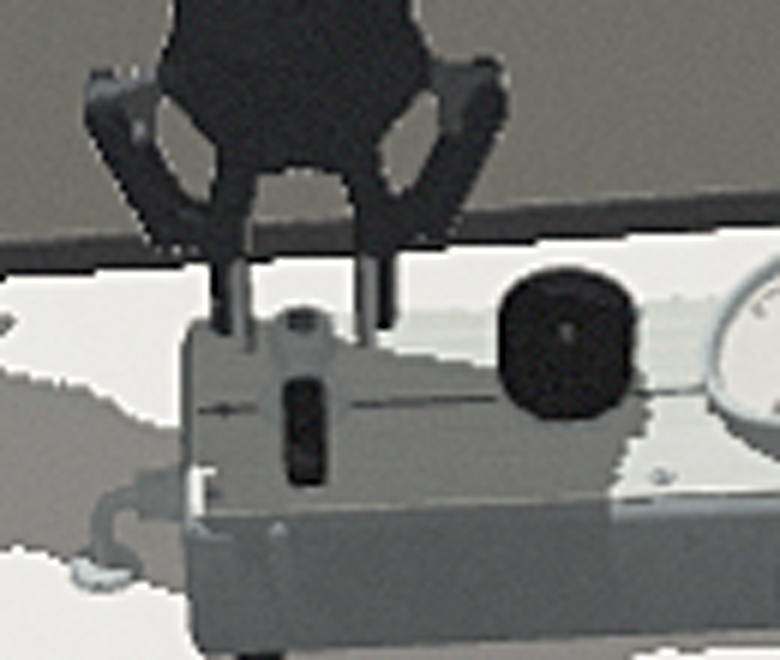

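Knob extents match the start exactly, so it's down. The jaws sit astride the lever's line (fingers at crop px 240 and 370, sleeve at 305). I'll go down over it.

Request:
{"fn": "play_rows", "kwargs": {"commands": [[0,0,0.01,0],[0,0,0.01,0],[0,0,0.01,0],[0,0,0.01,0],[0,0,0.01,0],[0,0,0.01,0],[0,0,0.004,0],[0,0,0,0],[0,0,0,0]]}}

```text
t: 15.5
eef_pos: [0.4312, -0.3247, 0.2589]
tool_rot: [0.0, 0.725, 0.689, 0.0]
contact_force: [-0.1, -0.1, -0.1]
gripper_width: 0.398
```

Request:
{"fn": "play_rows", "kwargs": {"commands": [[0,0,0,0],[0,0,0,0],[0,0,0,0]], "claw": 0.021, "force": 20}}

```text
t: 15.8
eef_pos: [0.4311, -0.3247, 0.2591]
tool_rot: [0.0, 0.725, 0.689, 0.0]
contact_force: [-0.3, 0.8, 0.5]
gripper_width: 0.245
```

```bash
python3 to.py .4307 -.3246 .259;  python3 - <<'E'
from station import read_camera
from h import *
c=read_camera("side"); crop(c,230,110,130,110,6,"pics/l.png")
E
```

```text
t 15.8 q [ 0.74   0.46  -0.262  1.987  0.176  0.716  0.318] pos [ 0.4311 -0.3247  0.2591] z [ 0.001 -0.    -1.   ] yawx 87.02 yawy -2.98 F [-0.3  0.8  0.5] M [ 0.03 -0.03  0.06] w 20.9
tool shift [ 0.     -0.0004  0.0001]
```

View pics/l.png

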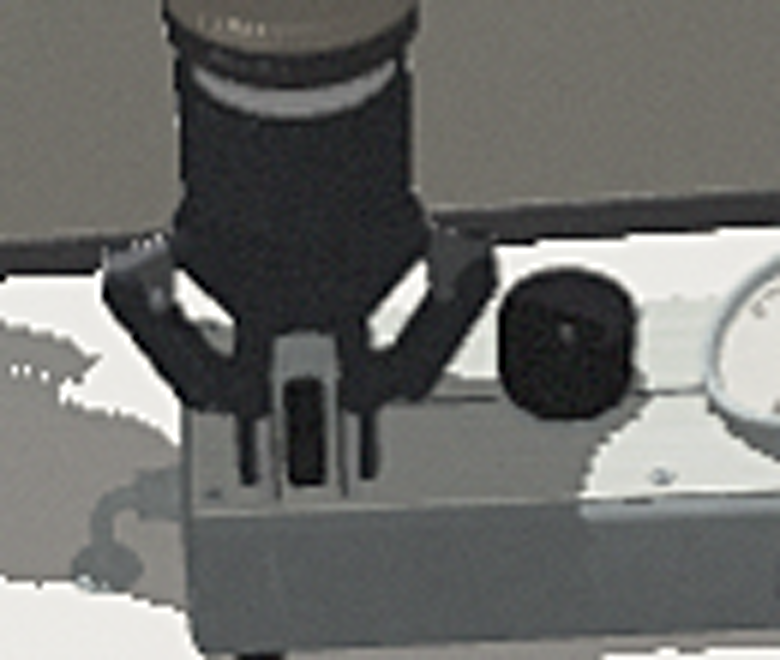

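The sleeve (crop px (305,430)) sits between the fingers without contact. I'll swing it in an arc of 18 × 5°.

Request:
{"fn": "play_rows", "kwargs": {"commands": [[0.0002,-0.0048,0,5],[0.0002,-0.0048,0,5],[0.0002,-0.0048,0,5],[0.0002,-0.0048,0,5],[0.0002,-0.0048,0,5],[0.0002,-0.0048,0,5],[0.0002,-0.0048,0,5],[0.0002,-0.0048,0,5],[0.0002,-0.0048,0,5],[0,0,0,0]]}}

```text
t: 16.85
eef_pos: [0.3929, -0.3064, 0.259]
tool_rot: [0.0, 0.934, 0.358, 0.0]
contact_force: [0.2, 0.5, 0.5]
gripper_width: 0.247
```

```bash
python3 to.py .3946 -.3086 .259
python3 - <<'E'
from station import read_camera
from h import *
c=read_camera("side"); crop(c,230,110,130,110,6,"pics/m.png")
E
```

```text
t 16.85 q [ 0.601  0.394 -0.077  2.092  0.049  0.657 -0.347] pos [ 0.3929 -0.3064  0.259 ] z [ 0. -0. -1.] yawx 42.0 yawy -48.0 F [0.2 0.5 0.5] M [0.03 0.03 0.02] w 21.1
tool shift [-0.0002  0.0028 -0.    ]
```

View pics/m.png

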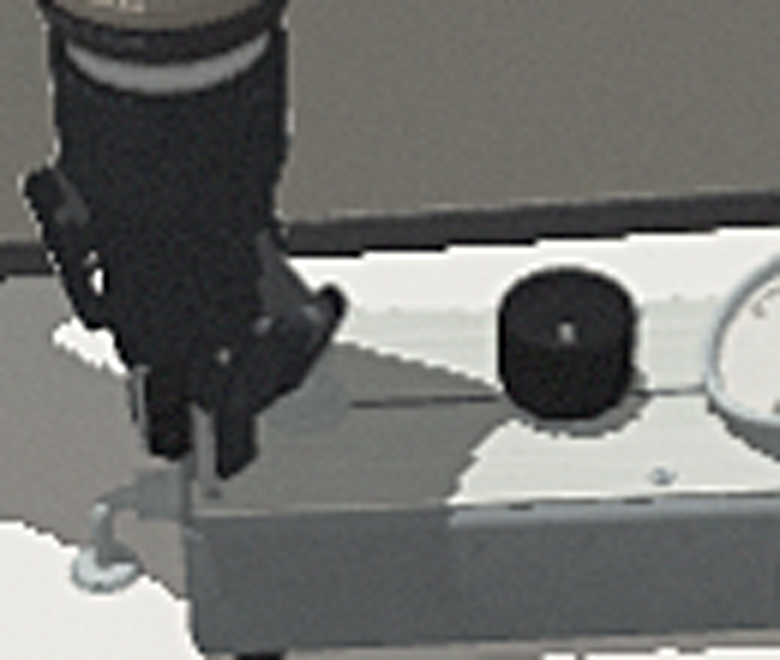

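The lever is following: the sleeve is between the fingers, hidden behind them at about crop px (190,430). Next is the second half, plus some overshoot against the stop.

Request:
{"fn": "play_rows", "kwargs": {"commands": [[0.0002,-0.0048,0,5],[0.0002,-0.0048,0,5],[0.0002,-0.0048,0,5],[0.0002,-0.0048,0,5],[0.0002,-0.0048,0,5],[0.0002,-0.0048,0,5],[0.0002,-0.0048,0,5],[0.0002,-0.0048,0,5],[0.0002,-0.0048,0,5],[0,-0.002,0,0],[0,-0.002,0,0],[0,0,0,0],[0,0,0,0]]}}

```text
t: 18.2
eef_pos: [0.3787, -0.2636, 0.2588]
tool_rot: [0.0, 1.0, -0.025, 0.0]
contact_force: [-1.6, -4.1, 0.4]
gripper_width: 0.245
```

```bash
python3 to.py .3785 -.2670 .259
```

```text
t 18.2 q [ 0.385  0.345  0.103  2.184 -0.059  0.615 -1.091] pos [ 0.3787 -0.2636  0.2588] z [ 0.    -0.001 -1.   ] yawx -2.91 yawy -92.91 F [-1.6 -4.1  0.4] M [-1.   0.4  0. ] w 20.9
tool shift [-0.0001  0.0035 -0.0002]
```

The force is 4 N, more than the lever's roughly 2.2 N friction, but I want to be sure it's at the stop. I'll push 3 mm more.

Request:
{"fn": "play_rows", "kwargs": {"commands": [[0,-0.0015,0,0],[0,-0.0015,0,0],[0,0,0,0],[0,0,0,0]]}}

```text
t: 18.6
eef_pos: [0.3786, -0.2628, 0.2589]
tool_rot: [0.002, 1.0, -0.027, 0.001]
contact_force: [-1.6, -13.9, -4.2]
gripper_width: 0.248
```

```bash
python3 to.py .3785 -.2670 .259
```

```text
t 18.6 q [ 0.381  0.343  0.106  2.186 -0.056  0.612 -1.098] pos [ 0.3786 -0.2628  0.2589] z [ 0.001 -0.004 -1.   ] yawx -3.06 yawy -93.06 F [ -1.6 -13.9  -4.2] M [-2.84  0.48 -0.02] w 21.2
tool shift [ 0.0001  0.0042 -0.0001]
```

The force rose to 14 N for only 0.8 mm of motion, so it's at the hard stop. I'll back off, open, rise, and move clear so the top camera can see.

Request:
{"fn": "play_rows", "kwargs": {"commands": [[0,0.003,0,0],[0,0.004,0,0],[0,0,0,0],[0,0,0,0]], "claw": 0.032}}

```text
t: 19.0
eef_pos: [0.379, -0.2664, 0.2586]
tool_rot: [-0.0, 1.0, -0.026, -0.0]
contact_force: [-0.4, 0.3, -0.5]
gripper_width: 0.373
```

Request:
{"fn": "play_rows", "kwargs": {"commands": [[0,0,-0.01,0],[0,0,-0.02,0],[0,0,-0.02,0],[0,0,-0.03,0],[0,0,-0.03,0],[0,0,-0.03,0],[0,0.03,0,0],[0,0.03,0,0],[0,0.03,0,0],[0,0.03,0,0],[0,0.03,0,0],[0,0.03,0,0],[0,0.03,0,0],[0,0.03,0,0],[0,0.03,0,0],[0,0.03,0,0],[0,0,0,0],[0,0,0,0]]}}

```text
t: 20.8
eef_pos: [0.3631, -0.5663, 0.3989]
tool_rot: [-0.0, 1.0, -0.026, -0.0]
contact_force: [0.2, 0.8, 0.0]
gripper_width: 0.371
```

```bash
python3 to.py
python3 - <<'E'
from station import read_camera
from h import *
im=[]
for n in("side","top"):
    c=read_camera(n); np.savez(f"{n}5.npz",**{k:np.array(v) for k,v in c.items()}); cv2.imwrite(f"pics/{n}5.png",c["frame"])
    if n=="side": a=cv2.resize(c["frame"][140:230,240:410],None,fx=4.4,fy=4.4,interpolation=cv2.INTER_CUBIC)
    else: b=cv2.resize(cv2.convertScaleAbs(c["frame"][90:290,230:350],alpha=1.7),None,fx=3,fy=3,interpolation=cv2.INTER_CUBIC)
cv2.imwrite("pics/n1.png",a);cv2.imwrite("pics/n2.png",b)
E
```

```text
t 20.8 q [ 0.73   0.486  0.255  1.58  -0.133  1.093 -0.606] pos [ 0.3631 -0.5663  0.3989] z [-0.     0.001 -1.   ] yawx -3.0 yawy -93.0 F [0.2 0.8 0. ] M [ 0.05 -0.04  0.01] w 31.7
```

View pics/n1.png

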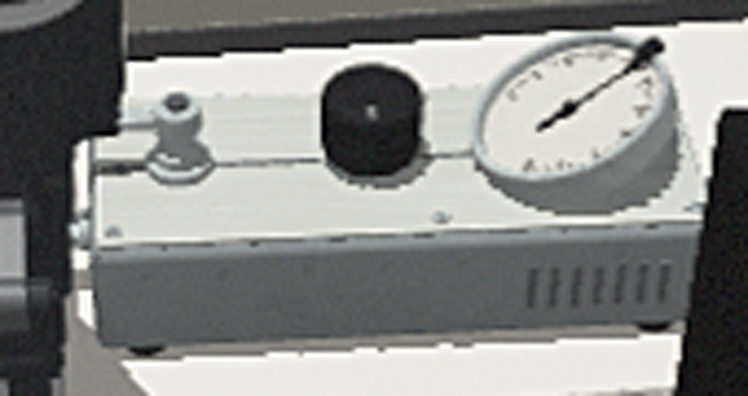

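View pics/n2.png

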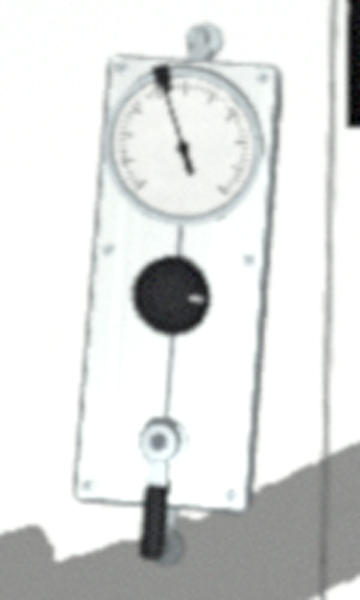

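View pics/side5.png

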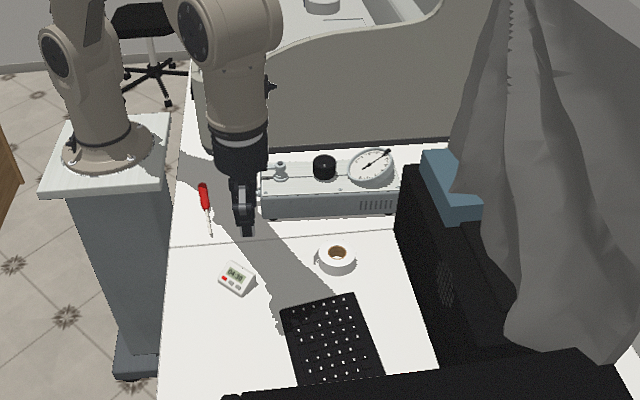

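Both views show the needle on the mark, the knob down, and the lever along the flow line. In crop n2 the hub is at (160,440) and the sleeve at (154,522). Last, some numeric checks and a close-up of the dial.

Run:
```python
from gauge import *
t=load("top5.npz");s=load("side5.npz");t0=load("top0.npz")
g=cv2.cvtColor(t["frame"],cv2.COLOR_BGR2GRAY)
m=(g[248:282,272:292]<50).astype(np.uint8)
n,l,st,ce=cv2.connectedComponentsWithStats(m);i=1+st[1:,4].argmax();c=ce[i]+[272,248]
P=onz(t,c,.11);print("sleeve",st[i],c,P); V=np.array([.4334,-.2697])
h=onz(t,(230+160/3-.3,90+440/3-.3),.112)[:2];print("hub",h)
for v in(V,h):
  d=P[:2]-v;print("r",np.linalg.norm(d),"lever yaw",np.degrees(np.arctan2(d[1],d[0])),"want",177.2)
yx=np.argwhere(l==i).astype(np.float32);vx=cv2.fitLine(yx[:,::-1]+np.float32([272,248]),cv2.DIST_L2,0,.01,.01).ravel()
a=onz(t,vx[2:]-10*vx[:2],.11);b=onz(t,vx[2:]+10*vx[:2],.11);d=b-a;print("sleeve axis yaw",np.degrees(np.arctan2(d[1],d[0])))
for n_,c_ in(("0",load("side0.npz")),("5",s)):
  gg=cv2.cvtColor(c_["frame"],cv2.COLOR_BGR2GRAY);m=(gg[152:190,305:345]<60).astype(np.uint8)
  n,l,st,ce=cv2.connectedComponentsWithStats(m); i=1+st[1:,4].argmax();print("knob",st[i],ce[i])
a=cv2.convertScaleAbs(cv2.resize(t["frame"][108:164,262:320],None,fx=7,fy=7,interpolation=cv2.INTER_CUBIC),alpha=1.7)
b=cv2.resize(s["frame"][142:198,342:400],None,fx=7,fy=7,interpolation=cv2.INTER_CUBIC)
cv2.imwrite("pics/o.png",np.hstack([a,b])[:, :800])
for n_ in("top","side"):
  A=load(n_+"0.npz")["frame"];B=load(n_+"5.npz")["frame"]
  for nm,(x,y) in {"timer":(389,288) if n_=="top" else (237,279),"roll":(376,194) if n_=="top" else (337,258)}.items():
    T=A[y-14:y+14,x-14:x+14];r=cv2.matchTemplate(B[y-22:y+22,x-22:x+22],T,cv2.TM_CCOEFF_NORMED);print(n_,nm,cv2.minMaxLoc(r)[1::2],"expect (8,8)")
```

```text
sleeve [  5   5   8  23 155] [281.00645161 264.46451613] [ 0.38134871 -0.26753784  0.11      ]
hub [ 0.4351055  -0.27018381]
r 0.052096175432913026 lever yaw 177.62135457374097 want 177.2
r 0.05382186349809627 lever yaw 177.18210475273005 want 177.2
sleeve axis yaw -2.0484403048287927
knob [  8   3  23  25 475] [18.68421053 15.25894737]
knob [  8   3  23  25 474] [18.79324895 15.16244726]
top timer (0.9988809823989868, (8, 8)) expect (8,8)
top roll (0.9987340569496155, (8, 8)) expect (8,8)
side timer (0.9991180300712585, (8, 8)) expect (8,8)
side roll (0.9994381666183472, (8, 8)) expect (8,8)
```

View pics/o.png

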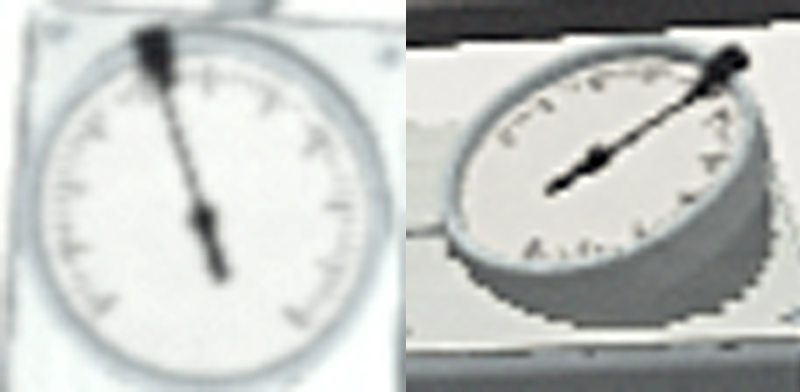

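Run:
```python
from station import bot
print(bot.hand_in())
```

```text
the job is handed in; nothing more can be done
None
```

The air supply is set and locked, the outlet valve is open, and the job is handed in. It reports no verdict. The arm's last move ended at about t = 20.8 s of the 54 s allowed.

**What I did:** I pulled the knob up 8 mm to its stop and turned it 96° clockwise (8 teeth). I pushed it back down with up to 23 N and let go. Then I swung the outlet lever about 90° until the force rose to 14 N at its hard stop, and moved the arm clear.

**Last checks:**
- **Needle:** it meets the mark's tongue in both cameras. The two views put the needle-to-mark gap at the start at 0.82 and 0.88 rad, a scatter of about 0.03 rad around the 0.838 rad that 8 teeth give. The neighbouring teeth (0.733 and 0.942) are clearly off.
- **Knob:** its outline in the side view matches the start, and the tool was back at the down height before release. I did not try twisting it to feel the lock.
- **Lever:** its yaw measured from the valve axis is 177.2–177.6°, against 177.2° for the flow line. A line fitted to the sleeve differs from the flow line by about 0.8°, which I take as pixel noise.
- **Timer and label roll:** unmoved in both views.
- **Contact:** the robot was touching nothing, and no contact force came near the limits.

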